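# Load a drying cartridge into its spring holder

### The arm

A 7-joint arm with a two-finger parallel gripper is mounted at the origin on a cart in front of the work surface, level with it; the furniture and walls round the work are solid. World frame = base frame: x ahead of the robot, y to its left, z up, the work surface at z = 0. Lengths are in m, angles in rad, forces in N, time in s.
With the tool pointing down it reaches from about 0.4 to 0.9 m from the base axis. Payload 5.5 kg.
Tool frame: the origin (TCP) lies where the fingers leave the gripper's body, on its centre line; the fingertips stand 73 mm ahead of it and the grasp point (between the pads) lies 54 mm ahead of it; z points along the fingers, y is the line along which they close (so a half turn about z gives the same grasp; the last joint's range is limited). The gripper opens to 85 mm and grips with 20 to 120 N. Pads are 22 mm wide; open, the fingers measure 114 mm over their backs; the gripper's body (76 mm by 85 mm) begins 54 mm behind the grasp point. The pads swing forward as they close: fully open they stand 13 mm farther back than shut.
Start: joints at [1.606, 0.501, -0.427, 1.55, 0.221, 1.138, -0.21], TCP at [0.147, -0.633, 0.304] pointing down, gripper open.
Joint ranges: [-2.88, 2.88], [-0.31, 2.03], [-1.54, 1.56], [0.2, 2.42], [-1.41, 4.55], [0.19, 2.02], [-2.57, 2.57]. Speed limits (rad/s): [2.57, 2.57, 3.14, 3.14, 3.14, 3.14, 3.14].

### API

Orientations are given as a unit quaternion [w, x, y, z].
In Python, from station import r, optics, ticket gives the robot as it stands.
- The arm moves only by the tool jog_arm, never from a script. Its argument "steps" is a list that holds one entry, the list of rows, each a list of 6 numbers: the shift along the tool's x, y, z in mm, then the turn, a rotation vector about the tool's x, y, z in rad. In form: [[[x, y, z, wx, wy, wz], ...]]. A call has exactly 5 rows; each row is the pose to reach, as a shift and turn from the pose commanded when the call began, along the tool's axes at that moment; what a row does not reach only later rows make up. A row lasts 1/10 s, in which the tool goes at most 50 mm and 8.59 degrees, less where a joint would pass 70% of its speed; a pose out of reach is approached as far as the arm can. A call with a gripper value outside its range is refused whole. "grip" is the gripper command: -1 is shut, 1 is fully open, values between are in proportion, set as the call begins (left out, the last holds). The fingers move at their own pace and stop on an object; "newtons" is the grip in N (left out, the last holds). Time passes only in rows, so rows that repeat a pose let the fingers close, or fill a call up. It gives the time, the measured TCP pose, the force, the opening and the grip force at its end, in the units of the state.
- r.observe(): the state, without advancing time (a new reading comes with each control period).
- optics.grab_frame(name): name is "scene" or "top"; returns the picture (400x640x3 uint8, red, green, blue); there is no depth.
- optics.camera_info(name): a dict with "intrinsics" (3x3 intrinsics, pixels), "pose" (4x4, takes a point from camera to world coordinates). Camera axes: x right, y down, z forward; pixel columns grow to the right and rows downward; lengths in m; the calibration is good to about 2 mm. A picture is of the moment at which its call begins. camera_info takes no time and is no camera call.
- ticket.hand_in(): hands the job in; it is judged then, once.
The state is a dict: "clock": time; "joint_pos": joint angles; "qvel": joint speeds; "joint_efforts": joint torques, N m; "tool_pos": TCP position; "eef_rot": TCP orientation; "contact_force": force on the tool from outside, world axes, zero at the start; "wrist_torque": the same for the moment, N m; "gripper_width": finger opening in m; "gripper_force": force on a finger pad.
Only numpy, scipy, OpenCV 4.12 (cv2) and the standard library are available. Lean on these libraries where they do the work, as an engineer would, in place of code of your own. Each camera call takes 0.05 s, during which the arm holds its last target. There are 200 camera calls.

### The job

Take the longer of the two drying cartridges from the stand and load it into the empty cartridge holder: with the cartridge sloping, push its lower end in under the hood against the spring plate, then tip the other end down so that the cartridge lies level and fully home between spring plate and end stop, and let go. Leave the shorter cartridge in its place on the stand.

Things in the scene. Friction and masses are not known exactly. Their poses are not given: they have to be found in the camera images.
- long_cartridge: The longer cartridge: white cylinder with aluminium end caps, 30 mm diameter, 110 mm long, about 0.12 kg, both ends alike. Origin at its middle on its axis; its y axis is the cylinder's axis. It starts lying level in either of the two places of a stand, axis 37 mm above the bench, free between the V supports for 50 mm along its middle (stand's base plate 8 mm high below it).
- short_cartridge: The shorter cartridge, same look, 30 mm diameter, 78 mm long, lying 85 mm beside the long one in the other place of the stand; stays there. Origin at its middle on its axis.
- holder: Cartridge holder fixed to the bench: grey base plate 66 x 172 x 8 mm. Origin on the bench top below the seat; z up, y along the bay from end stop to spring plate. Two V supports, 6 mm thick, at y = -30 and +30 mm, 48 mm wide, tops 40 mm above the bench, centre the cartridge; between them only the base plate lies below. Offsets in mm along y are given from this origin.
- seat (a point): Middle of the fully loaded cartridge, 37 mm above the bench, fixed to the holder, axes as the holder's.
- stop_top (a point): Top inner edge of the end stop's upright face, 44 mm wide, at y = -55 mm, 37 mm above the bench; above it a lip flares outward at 45 degrees to 46 mm above the bench. Fixed to the holder.
- hood_edge (a point): Middle of the lower front edge of the fixed hood, at y = +33 mm, 66 mm above the bench; the dark steel hood, 56 mm wide, top 70 mm above the bench, runs from here to a block at y = +89 to +101 mm and covers the spring plate. A level cartridge cannot pass hood and stop together; one sloping about 15 degrees, lower end foremost under the hood, can.
- spring_plate (a joint): Travel of the spring plate under the hood, m: 0 at rest (face at y = +45 mm), up to 0.024 pressed to +y; 3 N to start, 9 N at full travel. Plate 36 mm wide, 20 to 62 mm above the bench. The loaded cartridge holds it at 0.010; tipping the sloping cartridge down past the end stop needs 0.014 to 0.020.

How it is judged:
On the way:
1. the sloping long cartridge, in the holder, presses the spring plate in by more than 5 mm (slope over 4 degrees) (value of joint spring_plate above 0.005 m and horizontal distance between long_cartridge and seat below 0.03 m and (angle between long_cartridge's own y axis and vertical below 1.5 rad or angle between long_cartridge's own y axis and vertical above 1.64 rad)), for 0.1 s.
At the end, for the whole second after the job is handed in: The long cartridge lies at rest in the holder, its middle within 10 mm of the seat in plan and 5 mm in height, in line with the holder within 10 degrees, the spring plate held in by more than 5 mm; the short cartridge is within 20 mm of where it began (horizontal distance between long_cartridge and seat below 0.01 m and z of long_cartridge in the frame of seat between -0.005 and 0.005 m and angle between the y axis of long_cartridge and the y axis of holder, either way round below 0.175 rad and value of joint spring_plate above 0.005 m and linear speed of long_cartridge below 0.02 m/s and distance of short_cartridge from where it was at the start of the episode below 0.02 m); the robot touches nothing.
It fails at once if the short cartridge is moved by more than 20 mm (distance of short_cartridge from where it was at the start of the episode above 0.02 m).
It also fails if it takes over 35 s, if anything falls off the work surface, if the arm or the gripper's body presses on something with over 40 N, if the wrist force passes 120 N, or if a joint passes its speed limit or range.

## Working session

There is one attempt and no reset: what is moved stays moved. The work goes in short steps, Python scripts to look and compute and a tool call to move; the robot and the scene stay as the last step left them, time stands still between calls to the robot, and variables do not carry over. Pictures are saved under pics/ and viewed, at most 10 in all, crops included, and the job is handed in when it is done.

Besides the shell and the picture viewer there is one more tool, called after "Emit:" as name(argument=value, ...), one argument or row to a line, values as JSON. jog_arm: Moves the arm, as the interface text tells. Its arguments: {"type":"object","properties":{"steps":{"type":"array","items":{"type":"array","items":{"type":"array","items":{"type":"number"}}}},"grip":{"type":"number"},"newtons":{"type":"number"}},"required":["steps"]}

```bash
mkdir -p pics; python3 - <<'E'
from station import r, optics, ticket
import cv2
for n in("scene","top"):
    cv2.imwrite(f"pics/{n}0.png",optics.grab_frame(n)[:,:,::-1])
    c=optics.camera_info(n);print(c)
print(r.observe())
E
```

```text
{'intrinsics': array([[443.11440748,   0.        , 312.00280316],
       [  0.        , 443.11440748, 201.1816307 ],
       [  0.        ,   0.        ,   1.        ]]), 'pose': array([[-0.84068028, -0.26283094,  0.47347288,  0.06405109],
       [-0.54099849,  0.36882734, -0.75583532,  0.67184514],
       [ 0.02402717, -0.89156396, -0.45225701,  0.48810457],
       [ 0.        ,  0.        ,  0.        ,  1.        ]])}
{'intrinsics': array([[451.72815825,   0.        , 319.28608192],
       [  0.        , 451.72815825, 201.55073374],
       [  0.        ,   0.        ,   1.        ]]), 'pose': array([[ 0.02018386, -0.97774543,  0.20882164,  0.27199718],
       [-0.9997865 , -0.01881459,  0.0085416 , -0.01539784],
       [-0.00442262, -0.20894946, -0.97791644,  1.10271059],
       [ 0.        ,  0.        ,  0.        ,  1.        ]])}
{'clock': 0.1, 'joint_pos': array([ 1.6062245 ,  0.50176174, -0.42677367,  1.55134743,  0.22080027,
        1.13829077, -0.21028648]), 'qvel': array([ 0.00065689, -0.00050584, -0.00060746, -0.00405921,  0.0019093 ,
        0.00080198,  0.00285126]), 'joint_efforts': array([-1.13194677e-02, -5.70802402e+01, -5.83875507e+00, -2.81743544e+01,
        1.04558235e-02,  5.48213400e-03, -2.21412478e-05]), 'tool_pos': array([ 0.14660157, -0.63274262,  0.30295434]), 'eef_rot': array([-8.75734288e-04,  9.93519765e-01,  1.13656076e-01, -7.55591211e-05]), 'contact_force': array([ 0.16900546, -0.06339256,  0.27922815]), 'wrist_torque': array([-0.03211865, -0.00837507,  0.00611961]), 'gripper_force': 0.0, 'gripper_width': 0.08527367138040062}
```

View pics/top0.png

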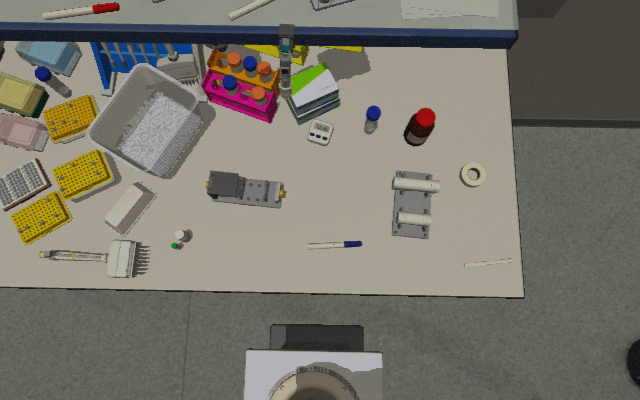

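View pics/scene0.png

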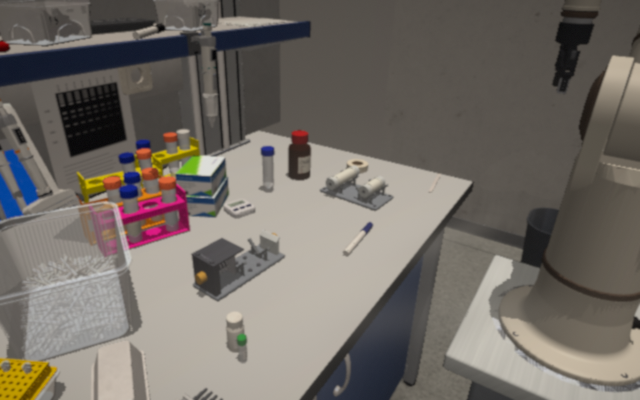

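The top view shows the holder around (245,189), hood at its left end (+y world), and the stand around (413,205) with the long cartridge above (416,184) and the short one below (414,218). I'll enlarge both for measuring.

```bash
python3 - <<'E'
import cv2,numpy as np
t=cv2.imread("pics/top0.png");s=cv2.imread("pics/scene0.png")
f=lambda im,x,y,w,h,k:cv2.resize(im[y:y+h,x:x+w],(w*k,h*k),interpolation=cv2.INTER_CUBIC)
a=f(t,200,165,100,50,8)   # holder
b=f(t,380,165,66,76,6)    # stand 396x456 
cv2.imwrite("pics/c1.png",a)
c=np.zeros((480,800,3),np.uint8);c[:456,:396]=b
d=f(s,190,225,100,75,4);c[:300,400:800]=d
cv2.imwrite("pics/c2.png",c)
E
```

```text
(no output)
```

View pics/c1.png

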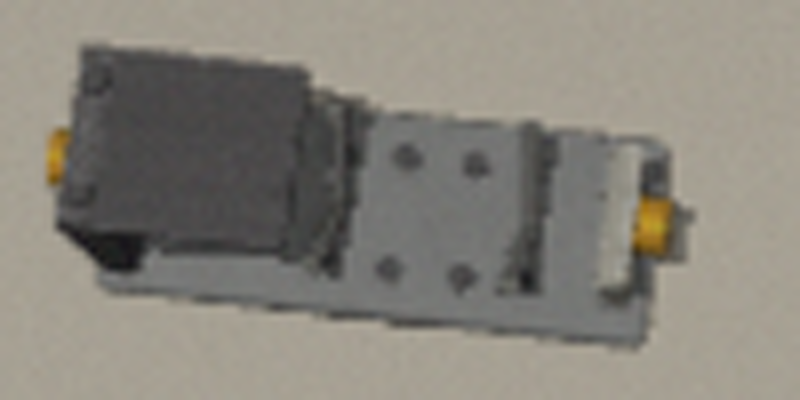

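View pics/c2.png

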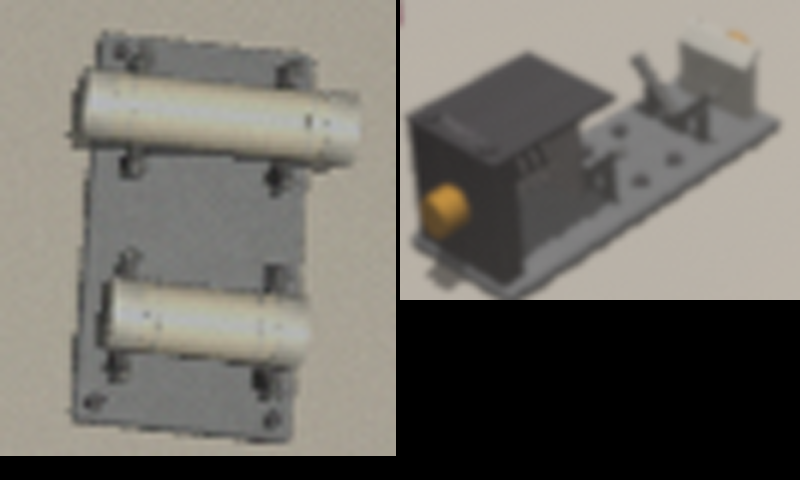

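Crop c1: hood top corners are at about (83,45), (308,68), (290,258), (60,225), base corners at (670,140), (640,347), (100,290). Crop c2 (left): the long cartridge's silhouette corners are about (97,70), (360,93), (350,170), (80,140). At right, the scene view shows hood corners (10,118), (130,53), (213,97) and (90,158).

```bash
cat > h.py <<'E'
import numpy as np,cv2
from scipy.optimize import least_squares
from scipy.spatial.transform import Rotation as R
from station import r,optics
C={n:(optics.camera_info(n)["intrinsics"],np.linalg.inv(optics.camera_info(n)["pose"])) for n in("scene","top")}
def proj(n,P):
    K,T=C[n];q=(np.c_[P,np.ones(len(P))]@T.T)[:,:3]@K.T;return q[:,:2]/q[:,2:]
def place(p,P):  # pose x,y,yaw
    P=np.asarray(P,float);c,s=np.cos(p[2]),np.sin(p[2])
    return np.c_[p[0]+c*P[:,0]-s*P[:,1],p[1]+s*P[:,0]+c*P[:,1],P[:,2]]
px=lambda u,k,o:(np.array(u)+.5)/k-.5+np.array(o)
def tool():
    o=r.observe();q=np.array(o["eef_rot"]);return np.array(o["tool_pos"]),R.from_quat(q[[1,2,3,0]]),o
E
cat > fit.py <<'E'
from h import *
ho=lambda: np.array([[28,101,70],[28,33,70],[-28,33,70],[-28,101,70]])/1e3
t=px([[83,45],[308,68],[290,258],[60,225],[670,140],[640,347],[100,290]],8,(200,165))
s=px([[10,118],[130,53],[213,97],[90,158]],4,(190,225))
def res(p,w=(1,1)):
    b=np.array([[33,p[3],8],[-33,p[3],8],[-33,p[3]+172,8]])/1e3
    return np.r_[w[0]*(proj("top",place(p,np.r_[ho(),b]))-t).ravel(),w[1]*(proj("scene",place(p,ho()[[0,1,2,3]]))-s).ravel()]
for w in((1,1),(1,0),(0,1)):
    f=least_squares(res,[.45,.1,-.0,-71],args=(w,),x_scale=[.1,.1,.1,10]);print("holder",w,f.x.round(4),f.cost.round(2),np.abs(f.fun).max().round(2))
a=np.linspace(0,2*np.pi,60)
def cyl(p,L):
    P=np.r_[[[.015*np.cos(k),e*L/2,.037+.015*np.sin(k)] for e in(-1,1) for k in a]]
    q=cv2.convexHull(proj("top",place(p,P)).astype(np.float32));b=cv2.boxPoints(cv2.minAreaRect(q))
    return b
def fitc(m,L,x0):
    m=px(m,6,(380,165))
    def g(p):
        b=cyl(p,L);return np.concatenate([b[np.argmin(((b-q)**2).sum(1))]-q for q in m])
    f=least_squares(g,x0,diff_step=1e-3);print("cyl",L,f.x.round(4),f.fun.round(1))
fitc([[97,70],[360,93],[350,170],[80,140]],.110,[.5,-.24,-.1])
fitc([[113,278],[310,297],[303,367],[105,350]],.078,[.42,-.24,-.1])
E
python3 fit.py
```

```text
holder (1, 1) [  0.5262   0.1553  -0.0896 -67.8627] 5.97 1.68
holder (1, 0) [  0.5268   0.1557  -0.0855 -68.1979] 1.3 0.67
holder (0, 1) [  0.5242   0.1555  -0.113  -71.    ] 3.94 1.77
cyl 0.11 [ 0.5471 -0.2406 -0.0924] [-2.3 -0.7  1.3  0.6  1.7  0.1 -0.8 -0. ]
cyl 0.078 [ 0.4476 -0.2314 -0.0753] [-1.8  5.9  0.5  6.   1.7 -5.7 -0.4 -6.1]
```

```bash
cat >> h.py <<'E'
def frame(yaw,slope=0):  # tool x along holder/cartridge +y (lower end by slope), y across, z down
    a=np.array([-np.sin(yaw),np.cos(yaw),0]);z=np.array([0,0,-1.])
    b=np.array([np.cos(yaw),np.sin(yaw),0])
    return R.from_rotvec(-slope*b)*R.from_matrix(np.c_[a,b,z])
def delta(tcp,Rt):
    p,Rn,o=tool();d=Rn.inv().apply(np.array(tcp)-p)*1e3;w=(Rn.inv()*Rt).as_rotvec()
    print("delta mm",d.round(1),"rot",w.round(3),"| t",round(o["clock"],2),"j",o["joint_pos"].round(2),"tcp",p.round(4))
E
python3 - <<'E'
from h import *
c=np.array([.5471,-.2406,0])-.008*np.array([.0897,.996,0])
print(frame(-.09).as_matrix().round(2),frame(-.09,.26).apply([1,0,0]))
delta(c+[0,0,.22],frame(-.09))
E
```

```text
[[ 0.09  1.    0.  ]
 [ 1.   -0.09  0.  ]
 [ 0.    0.   -1.  ]] [ 0.08685773  0.96247874 -0.25708055]
delta mm [ 476.2 -283.8   83.5] rot [-1.000e-03 -1.000e-03 -1.253e+00] | t 0.1 j [ 1.61  0.5  -0.43  1.55  0.22  1.14 -0.21] tcp [ 0.1466 -0.6327  0.303 ]
```

Emit:
jog_arm(
  steps=[
    [[35,-21,5,0,0,-0.1],[75,-45,12,0,0,-0.2],[115,-68,20,0,0,-0.3],[155,-92,27,0,0,-0.4],[195,-116,34,0,0,-0.5]],
  ],
  grip=1,
  newtons=80,
)

```text
clock: 0.6
tool_pos: [0.3114, -0.4746, 0.2694]
eef_rot: [-0.0, 0.934, 0.358, -0.0]
contact_force: [0.9, -0.9, -0.2]
gripper_width: 0.0853
gripper_force: 0.0
```

```bash
cat > g1.py <<'E'
from h import *
import sys
c=np.array([.5471,-.2406,0])-.008*np.array([.0897,.996,0])
delta(c+[0,0,float(sys.argv[1])],frame(-.09))
E
python3 g1.py .22
```

```text
delta mm [325.9 -11.1  49.4] rot [-0.    -0.    -0.749] | t 0.6 j [ 1.42  0.42 -0.6   1.79  0.28  1.01 -0.13] tcp [ 0.3114 -0.4746  0.2694]
```

Emit:
jog_arm(
  steps=[
    [[45,-2,8,0,0,-0.12],[90,-3,15,0,0,-0.24],[135,-5,22,0,0,-0.37],[180,-6,28,0,0,-0.5],[225,-8,35,0,0,-0.63]],
  ],
)

```text
clock: 1.1
tool_pos: [0.4741, -0.3193, 0.2345]
eef_rot: [0.0, 0.777, 0.63, -0.0]
contact_force: [0.1, -0.5, -0.3]
gripper_width: 0.0855
gripper_force: 0.0
```

```bash
python3 g1.py .2
```

```text
delta mm [84.2 56.1 34.5] rot [-0.     0.    -0.118] | t 1.1 j [ 1.13  0.52 -0.76  1.81  0.42  0.98 -0.01] tcp [ 0.4741 -0.3193  0.2345]
```

Emit:
jog_arm(
  steps=[
    [[28,19,12,0,0,-0.05],[56,38,24,0,0,-0.1],[84,56,34,0,0,-0.118],[84,56,34,0,0,-0.118],[84,56,34,0,0,-0.118]],
  ],
  grip=0.5,
)

```text
clock: 1.6
tool_pos: [0.5458, -0.2491, 0.2002]
eef_rot: [-0.001, 0.739, 0.674, -0.0]
contact_force: [-0.7, -0.6, 0.9]
gripper_width: 0.064
gripper_force: 0.0
```

```bash
python3 g1.py .09; python3 - <<'E'
from h import *
t=optics.grab_frame("top");s=optics.grab_frame("scene")
f=lambda im,x,y,w,h,k:cv2.resize(im[y:y+h,x:x+w,::-1],(w*k,h*k),interpolation=cv2.INTER_CUBIC)
cv2.imwrite("pics/a.png",np.hstack([f(t,370,150,80,100,5),f(s,300,110,80,100,5)]))
E
```

```text
delta mm [  0.5   0.7 110.2] rot [-0.001 -0.001 -0.003] | t 1.6 j [ 0.94  0.62 -0.75  1.76  0.5   0.97 -0.11] tcp [ 0.5458 -0.2491  0.2002]
```

View pics/a.png

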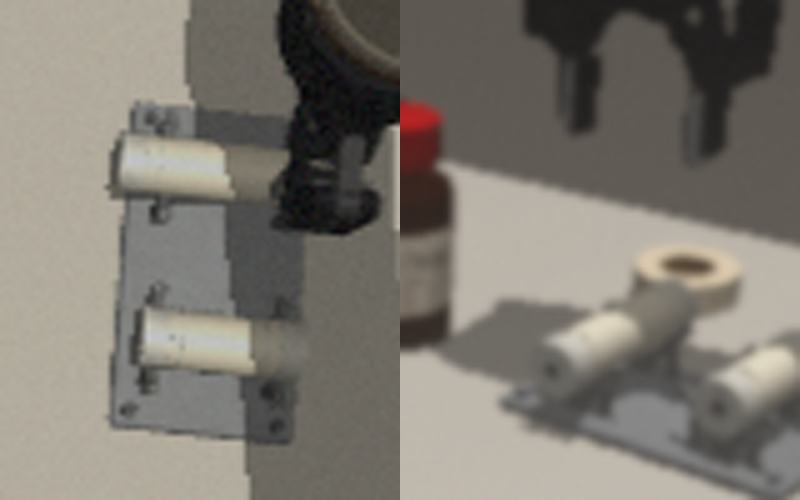

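The picture shows the open fingers above the long cartridge. In the scene view, its near end disc is centred at about crop (551,371), and the short one's at (716,408). I'll check the fit against these.

```bash
python3 - <<'E'
from h import *
print(px([[151,371],[316,408]],5,(300,110)).round(1))
u=np.array([.09,.996,0]);c=np.array([.5471,-.2406,.037])
print(proj("scene",np.array([c+.055*u, c+.055*u+[.005,0,0],c+.055*u+[0,.005,0]])).round(1))
v=np.array([.996,-.09,0]); print(proj("scene",np.array([c-.085*v+.039*u])).round(1))
E
```

```text
[[329.8 183.8]
 [362.8 191.2]]
[[329.6 183.8]
 [327.8 183.3]
 [328.5 184.5]]
[[362.6 191.5]]
```

The fit agrees within 1 px, so I descend and grip.

Emit:
jog_arm(
  steps=[
    [[0.5,0.7,35,0,0,0],[0.5,0.7,70,0,0,0],[0.5,0.7,95,0,0,0],[0.5,0.7,110,0,0,0],[0.5,0.7,110,0,0,0]],
  ],
)

```text
clock: 2.2
tool_pos: [0.5446, -0.2508, 0.0891]
eef_rot: [-0.001, 0.741, 0.672, -0.001]
contact_force: [-0.4, -0.0, 0.0]
gripper_width: 0.064
gripper_force: 0.0
```

Emit:
jog_arm(
  steps=[
    [[0,0,0,0,0,0],[0,0,0,0,0,0],[0,0,0,0,0,0],[0,0,0,0,0,0],[0,0,0,0,0,0]],
  ],
  grip=-1,
  newtons=80,
)

```text
clock: 2.7
tool_pos: [0.5451, -0.2503, 0.0927]
eef_rot: [-0.0, 0.74, 0.673, -0.002]
contact_force: [-8.2, 1.1, 8.4]
gripper_width: 0.0281
gripper_force: 78.0
```

```bash
python3 g1.py .2
```

```text
delta mm [   1.6    0.8 -107.3] rot [-0.003  0.002 -0.005] | t 2.7 j [ 0.86  0.76 -0.65  1.8   0.62  0.8  -0.2 ] tcp [ 0.5451 -0.2503  0.0927]
```

Emit:
jog_arm(
  steps=[
    [[0,0,-25,0,0,0],[0,0,-60,0,0,0],[0,0,-100,0,0,0],[0,0,-110,0,0,0],[0,0,-110,0,0,0]],
  ],
)

```text
clock: 3.2
tool_pos: [0.5479, -0.2504, 0.2039]
eef_rot: [0.003, 0.74, 0.673, 0.001]
contact_force: [1.1, -0.6, -1.8]
gripper_width: 0.0279
gripper_force: 79.2
```

```bash
cat > g2.py <<'E'
from h import *
import sys
# args: yc zc (mm, holder frame) slope yaw ; cartridge centre in tool frame G
G=np.array([.0098,0,.0557]); H=np.array([.5265,.1555,0]); yaw=-.088
yc,zc,sl=map(float,sys.argv[1:4])
if len(sys.argv)>4: H[0]+=float(sys.argv[4])/1e3
Rt=frame(yaw,sl)
c=H+np.array([-np.sin(yaw),np.cos(yaw),0])*yc/1e3+[0,0,zc/1e3]
delta(c-Rt.apply(G),Rt)
p,Rn,o=tool();q=Rn.apply(G)+p-H
print("now yc,zc",(q@[-np.sin(yaw),np.cos(yaw),0]*1e3).round(1),(q[2]*1e3).round(1),"x",(q@[np.cos(yaw),np.sin(yaw),0]*1e3).round(1),"slope",np.arcsin(-Rn.apply([1,0,0])[2]).round(3),"F",np.round(o["contact_force"],1),o["gripper_width"])
E
python3 g2.py -75 110 .26
python3 - <<'E'
from h import *
t=optics.grab_frame("top");s=optics.grab_frame("scene")
f=lambda im,x,y,w,h,k:cv2.resize(im[y:y+h,x:x+w,::-1],(w*k,h*k),interpolation=cv2.INTER_CUBIC)
cv2.imwrite("pics/b.png",np.hstack([f(t,370,150,80,100,5),f(s,300,110,80,100,5)]))
E
```

```text
delta mm [332.  -59.6  36.4] rot [ 0.004 -0.257 -0.008] | t 3.2 j [ 0.94  0.61 -0.76  1.75  0.5   0.97 -0.11] tcp [ 0.5479 -0.2504  0.2039]
now yc,zc -392.8 148.2 x 57.3 slope 0.003 F [ 1.1 -0.6 -1.8] 0.02789767261807538
```

View pics/b.png

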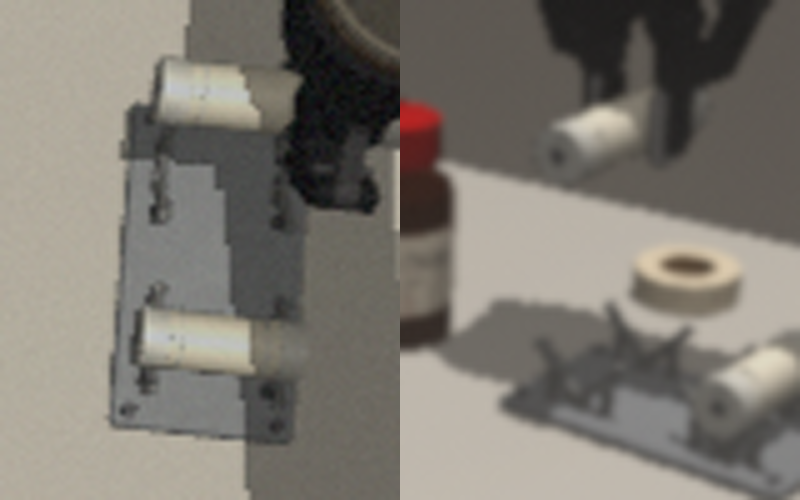

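The long cartridge is lifted level (near end disc at crop (560,158)) and the short one is still in place at (716,408). Now I carry it to the holder and tilt it.

Emit:
jog_arm(
  steps=[
    [[30,-5,2,0,0,0],[70,-12,4,0,-0.03,0],[112,-20,8,0,-0.06,-0.004],[155,-28,12,0,-0.09,-0.004],[198,-35,16,0.002,-0.12,-0.005]],
  ],
)

```text
clock: 3.8
tool_pos: [0.5287, -0.0482, 0.183]
eef_rot: [0.039, 0.737, 0.673, -0.046]
contact_force: [0.6, 0.5, -1.4]
gripper_width: 0.0279
gripper_force: 79.4
```

```bash
python3 g2.py -75 90 .26
```

```text
delta mm [136.  -20.2  20.5] rot [-0.006 -0.139 -0.002] | t 3.8 j [ 0.56  0.53 -0.73  1.94  0.6   0.92 -0.6 ] tcp [ 0.5287 -0.0482  0.183 ]
now yc,zc -199.7 126.5 x 19.8 slope 0.121 F [ 0.6  0.5 -1.4] 0.027865058169247583
```

Emit:
jog_arm(
  steps=[
    [[40,-6,6,-0.002,-0.04,0],[80,-12,12,-0.004,-0.08,0],[115,-17,17,-0.006,-0.12,0],[136,-20,20.5,-0.006,-0.139,0],[136,-20,20.5,-0.006,-0.139,0]],
  ],
)

```text
clock: 4.3
tool_pos: [0.52, 0.0897, 0.1458]
eef_rot: [0.086, 0.729, 0.672, -0.095]
contact_force: [0.1, 0.7, -1.0]
gripper_width: 0.0279
gripper_force: 79.4
```

```bash
python3 g2.py -45 62 .26
python3 - <<'E'
from h import *
t=optics.grab_frame("top");s=optics.grab_frame("scene")
f=lambda im,x,y,w,h,k:cv2.resize(im[y:y+h,x:x+w,::-1],(w*k,h*k),interpolation=cv2.INTER_CUBIC)
cv2.imwrite("pics/d.png",np.hstack([f(t,200,145,80,100,5),f(s,200,185,80,100,5)]))
E
```

```text
delta mm [32.1  0.9 19.9] rot [ 0.001 -0.003  0.007] | t 4.3 j [ 0.17  0.62 -0.67  1.92  0.73  1.   -1.  ] tcp [0.52   0.0897 0.1458]
now yc,zc -70.8 89.4 x -0.7 slope 0.257 F [ 0.1  0.7 -1. ] 0.02791205434152392
```

View pics/d.png

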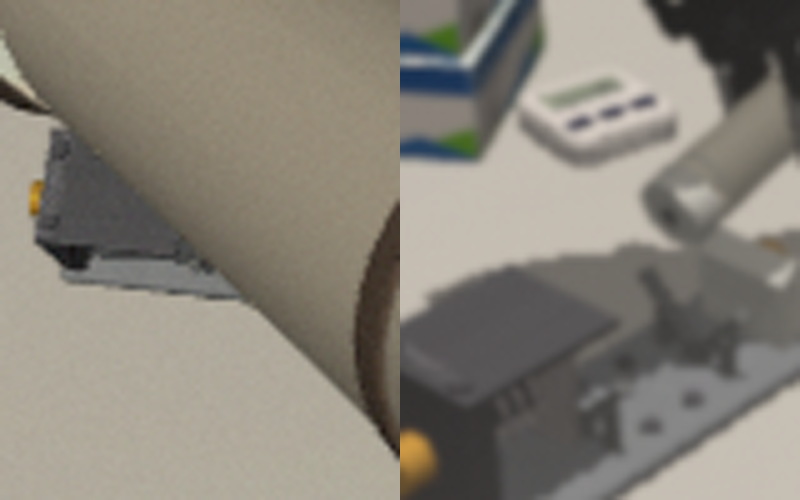

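The scene crop shows the sloping cartridge's lower end disc at about (668,215), the hood corners at (512,266) and (616,325), and the V tops near (650,272). I'll compare these with the prediction.

```bash
python3 - <<'E'
from h import *
G=np.array([.0098,0,.0557]);p,Rn,o=tool()
print("disc pred",proj("scene",[p+Rn.apply(G+[.055,0,0]),p+Rn.apply(G+[.060,0,0]),p+Rn.apply(G+[.055,.005,0]),p+Rn.apply(G+[.055,0,.005])]).round(1).tolist(),"seen",px([[268,215]],5,(200,185)).round(1))
P=np.array([[28,33,70],[-28,33,70],[-24,-33,40],[24,-33,40],[-24,27,40]])/1e3
print("pred",proj("scene",place([.5265,.1555,-.088],P)).round(1).tolist(),"seen hood",px([[112,266],[216,325]],5,(200,185)).round(1).tolist(),[235,225])
E
```

```text
disc pred [[254.1, 227.0], [252.2, 228.6], [252.1, 226.1], [254.7, 229.0]] seen [[253.2 227.6]]
pred [[221.2, 237.0], [243.4, 248.1], [268.4, 246.0], [249.9, 237.3], [245.1, 260.2]] seen hood [[222.0, 237.8], [242.8, 249.6]] [235, 225]
```

Emit:
jog_arm(
  steps=[
    [[8,0.3,6,0,0,0],[18,0.6,13,0,0,0.004],[28,0.9,18,0,-0.002,0.007],[32,0.9,20,0,-0.003,0.007],[32,0.9,20,0,-0.003,0.007]],
  ],
)

```text
clock: 4.9
tool_pos: [0.5253, 0.1109, 0.1201]
eef_rot: [0.089, 0.734, 0.667, -0.095]
contact_force: [0.0, -1.5, -1.2]
gripper_width: 0.0277
gripper_force: 79.4
```

```bash
python3 g2.py -15 52.5 .26
python3 - <<'E'
from h import *
s=optics.grab_frame("scene")
cv2.imwrite("pics/e.png",cv2.resize(s[200:300,190:310,::-1],(720,600),interpolation=cv2.INTER_CUBIC))
E
```

```text
delta mm [36.1 -3.   2. ] rot [ 0.002  0.002 -0.008] | t 4.9 j [ 0.11  0.68 -0.65  1.89  0.76  0.98 -1.07] tcp [0.5253 0.1109 0.1201]
now yc,zc -49.5 63.8 x 2.9 slope 0.262 F [ 0.  -1.5 -1.2] 0.02769970064871044
```

View pics/e.png

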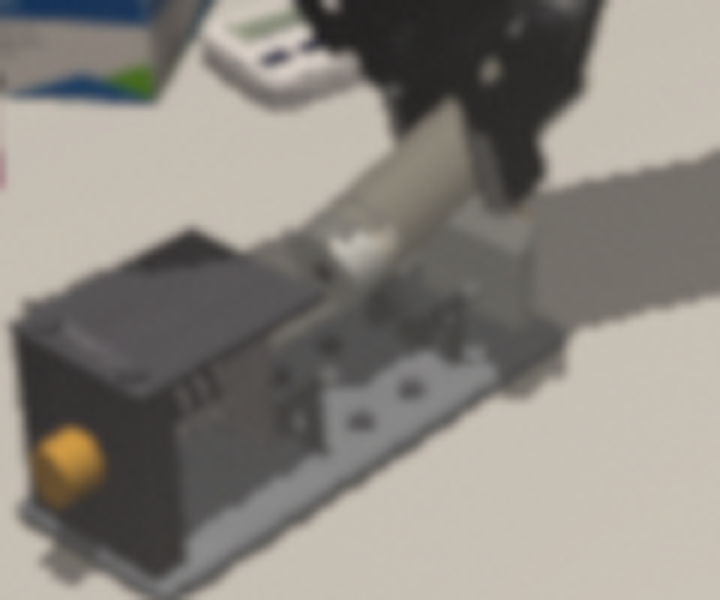

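The view shows the cartridge's lower end (330,265) lined up with the bay just in front of the hood edge. Next is the insertion along its axis.

Emit:
jog_arm(
  steps=[
    [[6,-2,1,0,0,-0.004],[14,-2,2,0,0,-0.006],[22,-2,2,0,0,-0.006],[29,-2,2,0,0,-0.006],[29,-2,2,0,0,-0.006]],
  ],
)

```text
clock: 5.45
tool_pos: [0.5261, 0.1394, 0.1112]
eef_rot: [0.089, 0.731, 0.669, -0.095]
contact_force: [-0.7, 1.1, -0.9]
gripper_width: 0.0276
gripper_force: 79.8
```

```bash
python3 g2.py -10 50.5 .26;python3 g2.py 7 45 .26
```

```text
delta mm [11.7 -1.1  1.4] rot [ 0.003  0.001 -0.001] | t 5.45 j [ 0.06  0.71 -0.64  1.87  0.77  0.99 -1.11] tcp [0.5261 0.1394 0.1112]
now yc,zc -21.0 54.9 x 1.2 slope 0.261 F [-0.7  1.1 -0.9] 0.027574885655837208
delta mm [29.6 -1.1  2.3] rot [ 0.003  0.001 -0.001] | t 5.45 j [ 0.06  0.71 -0.64  1.87  0.77  0.99 -1.11] tcp [0.5261 0.1394 0.1112]
now yc,zc -21.0 54.9 x 1.2 slope 0.261 F [-0.7  1.1 -0.9] 0.027574885655837208
```

Emit:
jog_arm(
  steps=[
    [[4,-1,0.5,0,0,0],[8,-1,1,0,0,0],[12,-1,1,0,0,0],[16,-1,1.5,0,0,0],[16,-1,1.5,0,0,0]],
  ],
)

```text
clock: 5.95
tool_pos: [0.5261, 0.1514, 0.1058]
eef_rot: [0.09, 0.732, 0.668, -0.097]
contact_force: [-4.1, -3.6, 6.1]
gripper_width: 0.0279
gripper_force: 85.0
```

```bash
python3 g2.py 7 45 .26
```

```text
delta mm [16.6 -0.   0.1] rot [ 0.002  0.006 -0.004] | t 5.95 j [ 0.04  0.72 -0.64  1.86  0.77  1.   -1.13] tcp [0.5261 0.1514 0.1058]
now yc,zc -9.3 49.5 x 0.1 slope 0.266 F [-4.1 -3.6  6.1] 0.027918156787725103
```

Emit:
jog_arm(
  steps=[
    [[3,-0.5,-1.5,0,0,0],[7,-1,-2,0,0,0],[11,-1,-2,0,0,0],[15,-1,-2,0,0,0],[15,-1,-2,0,0,0]],
  ],
)

```text
clock: 6.45
tool_pos: [0.5275, 0.1656, 0.1037]
eef_rot: [0.091, 0.732, 0.668, -0.097]
contact_force: [-0.1, -6.7, 2.9]
gripper_width: 0.0272
gripper_force: 79.6
```

```bash
python3 g2.py 7 46 .26
```

```text
delta mm [ 2.  -0.1  0.9] rot [ 0.003  0.006 -0.004] | t 6.45 j [ 0.01  0.73 -0.64  1.84  0.77  1.01 -1.15] tcp [0.5275 0.1656 0.1037]
now yc,zc 5.0 47.4 x 0.3 slope 0.266 F [-0.1 -6.7  2.9] 0.027154359426596178
```

Emit:
jog_arm(
  steps=[
    [[1,0,0,0,0,0],[2.5,0,0,0,0,0],[2.5,0,0,0,0,0],[2.5,0,0,0,0,0],[2.5,0,0,0,0,0]],
  ],
)

```text
clock: 6.95
tool_pos: [0.5277, 0.1671, 0.1031]
eef_rot: [0.091, 0.733, 0.668, -0.097]
contact_force: [-1.1, -8.3, 3.1]
gripper_width: 0.0281
gripper_force: 79.6
```

```bash
for a in "7.5 45.1 .21" "7.5 43.7 .16" "7 42 .11" "6.5 40.3 .06" "6.5 38.3 0"; do python3 g2.py $a|cut -d'|' -f1; done
```

```text
delta mm [-1.7 -0.1  2. ] rot [ 0.003  0.057 -0.005] 
now yc,zc 6.4 46.8 x 0.3 slope 0.267 F [-1.1 -8.3  3.1] 0.028084293480442443
delta mm [-4.1 -0.1  4.1] rot [ 0.003  0.107 -0.005] 
now yc,zc 6.4 46.8 x 0.3 slope 0.267 F [-1.1 -8.3  3.1] 0.028084293480442443
delta mm [-6.8 -0.1  6.7] rot [ 0.003  0.157 -0.005] 
now yc,zc 6.4 46.8 x 0.3 slope 0.267 F [-1.1 -8.3  3.1] 0.028084293480442443
delta mm [-9.5 -0.1  9.5] rot [ 0.003  0.207 -0.005] 
now yc,zc 6.4 46.8 x 0.3 slope 0.267 F [-1.1 -8.3  3.1] 0.028084293480442443
delta mm [-12.1  -0.1  12.7] rot [ 0.003  0.267 -0.005] 
now yc,zc 6.4 46.8 x 0.3 slope 0.267 F [-1.1 -8.3  3.1] 0.028084293480442443
```

Emit:
jog_arm(
  steps=[
    [[-1,0,1,0,0.03,0],[-2,0,2,0,0.06,0],[-4,0,4,0,0.107,0],[-7,0,6.5,0,0.157,0],[-7,0,6.5,0,0.157,0]],
  ],
)

```text
clock: 7.45
tool_pos: [0.5262, 0.1565, 0.0974]
eef_rot: [0.038, 0.739, 0.672, -0.04]
contact_force: [-1.0, -7.2, -1.6]
gripper_width: 0.0279
gripper_force: 79.3
```

```bash
for a in "6.5 40.3 .05" "6.5 38 0"; do python3 g2.py $a|cut -d'|' -f1; done
```

```text
delta mm [-1.4  0.4  1.1] rot [ 0.001  0.06  -0.007] 
now yc,zc 4.6 40.9 x -0.3 slope 0.11 F [-1.  -7.2 -1.6] 0.027902833582160183
delta mm [-3.9  0.4  4.1] rot [ 0.001  0.11  -0.007] 
now yc,zc 4.6 40.9 x -0.3 slope 0.11 F [-1.  -7.2 -1.6] 0.027902833582160183
```

Emit:
jog_arm(
  steps=[
    [[-0.5,0.3,0.5,0,0.03,-0.003],[-1.5,0.4,1,0,0.06,-0.006],[-3,0.4,2.5,0,0.085,-0.006],[-4,0.4,4,0,0.11,-0.006],[-4,0.4,4,0,0.11,-0.006]],
  ],
)

```text
clock: 7.95
tool_pos: [0.5257, 0.1527, 0.0935]
eef_rot: [0.0, 0.738, 0.675, -0.0]
contact_force: [-1.4, -8.2, -4.2]
gripper_width: 0.0279
gripper_force: 79.6
```

```bash
python3 g2.py 1.5 37.3 0
```

```text
delta mm [-5.4  0.5  0.5] rot [ 0.     0.001 -0.   ] | t 7.95 j [ 0.24  0.72 -0.74  1.93  0.7   0.76 -1.  ] tcp [0.5257 0.1527 0.0935]
now yc,zc 6.9 37.8 x -0.5 slope 0.001 F [-1.4 -8.2 -4.2] 0.027918121202592374
```

Emit:
jog_arm(
  steps=[
    [[-1,0,0.5,0,0,0],[-2.5,0,0.8,0,0,0],[-4,0,0.8,0,0,0],[-5.5,0,0.8,0,0,0],[-5.5,0,0.8,0,0,0]],
  ],
)

```text
clock: 8.45
tool_pos: [0.5256, 0.1504, 0.0937]
eef_rot: [-0.0, 0.736, 0.677, 0.002]
contact_force: [-0.9, -6.1, -2.1]
gripper_width: 0.0278
gripper_force: 79.5
```

```bash
python3 g2.py 0 37 0
python3 - <<'E'
from h import *
s=optics.grab_frame("scene")
cv2.imwrite("pics/f.png",cv2.resize(s[200:300,190:310,::-1],(720,600),interpolation=cv2.INTER_CUBIC))
E
```

```text
delta mm [-4.7  0.4  1. ] rot [ 0.002 -0.003  0.003] | t 8.45 j [ 0.25  0.72 -0.74  1.94  0.7   0.76 -0.99] tcp [0.5256 0.1504 0.0937]
now yc,zc 4.8 38.0 x -0.3 slope -0.003 F [-0.9 -6.1 -2.1] 0.027784512018186557
```

View pics/f.png

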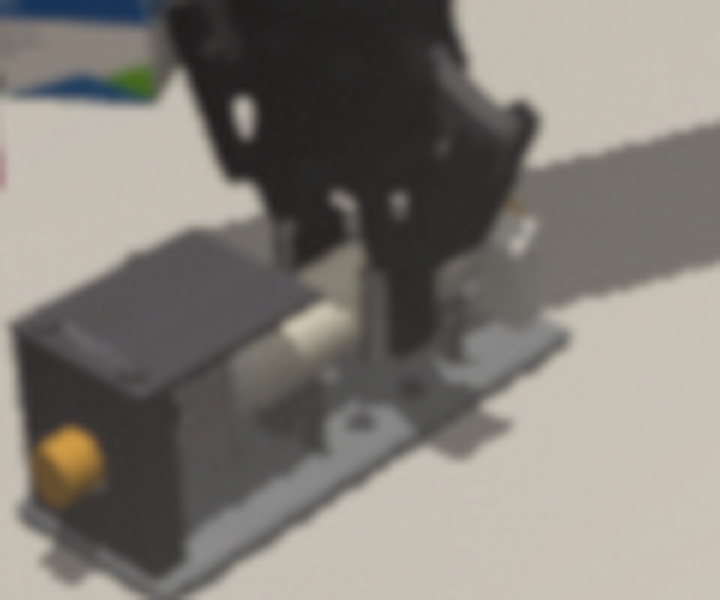

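The cartridge lies level between the supports with its front end under the hood (330,320). I'll back off a little more, then release.

Emit:
jog_arm(
  steps=[
    [[-1,0,0.5,0,0,0],[-2,0,1,0,0,0],[-2.5,0,1,0,0,0],[-2.5,0,1,0,0,0],[-2.5,0,1,0,0,0]],
  ],
)

```text
clock: 9.0
tool_pos: [0.5256, 0.1501, 0.0935]
eef_rot: [-0.001, 0.736, 0.677, 0.003]
contact_force: [-4.8, -1.5, 4.7]
gripper_width: 0.0276
gripper_force: 80.1
```

```bash
python3 g2.py 0 37 0
```

```text
delta mm [-4.3  0.4  0.8] rot [ 0.003 -0.006  0.005] | t 9.0 j [ 0.25  0.72 -0.74  1.94  0.7   0.75 -0.99] tcp [0.5256 0.1501 0.0935]
now yc,zc 4.6 37.9 x -0.3 slope -0.006 F [-4.8 -1.5  4.7] 0.02762958950185134
```

Emit:
jog_arm(
  steps=[
    [[-2,0,0.5,0,0,0],[-2,0,0.5,0,0,0],[-2,0,0.5,0,0,0],[-2,0,0.5,0,0,0],[-2,0,0.5,0,0,0]],
  ],
  grip=0.5,
)

```text
clock: 9.5
tool_pos: [0.526, 0.1477, 0.0929]
eef_rot: [-0.0, 0.736, 0.677, 0.003]
contact_force: [0.1, 1.0, 0.4]
gripper_width: 0.064
gripper_force: 0.0
```

Emit:
jog_arm(
  steps=[
    [[0,0,-15,0,0,0],[0,0,-45,0,0,0],[0,0,-85,0,0,0],[-20,0,-120,0,0,0],[-60,0,-130,0,0,0]],
  ],
)

```text
clock: 10.0
tool_pos: [0.522, 0.0913, 0.2278]
eef_rot: [0.001, 0.734, 0.679, 0.007]
contact_force: [2.0, -0.9, -0.4]
gripper_width: 0.0639
gripper_force: 0.0
```

Emit:
jog_arm(
  steps=[
    [[-40,0,0,0,0,0],[-85,0,0,0,0,0],[-130,0,0,0,0,0],[-175,0,0,0,0,0],[-200,0,0,0,0,0]],
  ],
)

```text
clock: 10.5
tool_pos: [0.5028, -0.1167, 0.2223]
eef_rot: [0.0, 0.738, 0.675, 0.002]
contact_force: [0.3, 0.4, -0.0]
gripper_width: 0.0643
gripper_force: 0.0
```

```bash
python3 - <<'E'
from h import *
s=optics.grab_frame("scene");t=optics.grab_frame("top")
f=lambda im,x,y,w,h,k:cv2.resize(im[y:y+h,x:x+w,::-1],(w*k,h*k),interpolation=cv2.INTER_CUBIC)
cv2.imwrite("pics/g.png",np.hstack([f(s,200,210,100,90,4),f(t,200,150,100,90,4)]))
E
```

```text
(no output)
```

View pics/g.png

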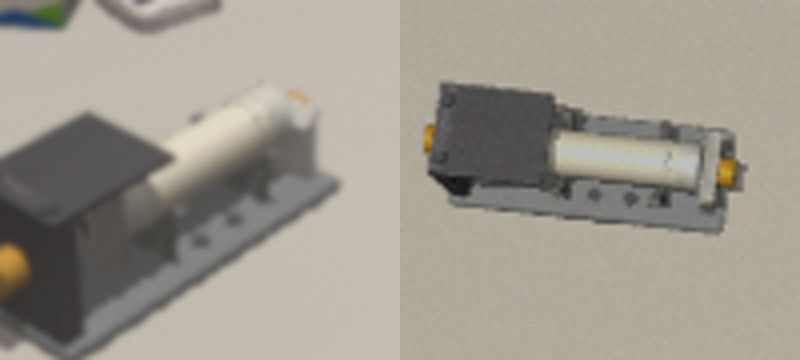

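Both views show the cartridge seated level. Its rear end (700,165 in the top crop) is against the end stop, its front end is under the hood, and the gripper is clear. I'm handing the job in.

```bash
python3 -c "
from station import ticket
print(ticket.hand_in())"
```

```text
the job is handed in; nothing more can be done
None
```

The long cartridge is loaded level between the spring plate and end stop with the gripper clear, the short one was left in its place, and the job was handed in at about 10.6 s; no verdict came back.

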